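# Fix the drilling template with the quarter-turn hold-down

## Robot

A 7-joint arm with a two-finger parallel gripper is mounted at the origin on the work surface. World frame = base frame: x ahead of the robot, y to its left, z up, the work surface at z = 0. Lengths are in m, angles in rad, forces in N, time in s.
With the tool pointing down it reaches from about 0.4 to 0.75 m from the base axis. Payload 19.5 kg.
Tool frame: the origin (TCP) lies midway between the tips of the shut fingers; the grasp point (between the pads) lies 19 mm behind it (pinch_z is the distance from the TCP to the grasp point, in m); z points along the fingers, y is the direction in which the jaws open and shut (so a half turn about z gives the same grasp; the last joint's range is limited). The gripper opens to 85 mm and grips with 20 to 120 N. Pads are 22 mm wide; open, the fingers measure 114 mm over their backs; the gripper's body (76 mm by 85 mm) begins 54 mm behind the grasp point. The pads swing forward as they close: fully open they stand 13 mm farther back than shut.
Start: joints at [-1.303, 0.707, -0.028, 1.485, 0.022, 0.951, -0.075], TCP at [0.175, 0.548, 0.231] pointing down, gripper open.
Joint ranges: [-2.71, 2.71], [-0.32, 2.16], [-1.57, 1.52], [0, 2.45], [-1.46, 4.6], [0, 2.02], [-2.83, 2.83]. Speed limits (rad/s): [1.89, 1.89, 2.57, 2.57, 3.01, 3.01, 3.01].

## Interface

Orientations are given as a rotation vector (axis times angle).
In Python, from cell import get_obs, grab_frame, hand_in, pinch_z gives the robot as it stands.
- The arm moves only by the tool move_arm, never from a script. Its argument "plan" is a list of rows, each a list of 5 numbers: the opening, from 0 (shut) to 1 (fully open), then the shift along the world's x, y, z each as a share of 0.12 m, from -1 to 1, then the turn about the world's z as a share of pi rad, from -1 to 1. A call has 1 to 20 rows; each row is the pose to reach, as a shift and turn from the pose measured when the call began, turning the shorter way round; what a row does not reach only later rows make up. A row lasts 1/12 s, in which the tool goes at most 41.7 mm and 7.16 degrees, less where a joint would pass 70% of its speed; a pose out of reach is approached as far as the arm can. A call with a number of a shift or a turn outside -1 to 1 is refused whole. A call with a gripper value outside its range is refused whole. The fingers move at their own pace and stop on an object; "squeeze" is the grip in N (left out, the last holds). Time passes only in rows, so rows that repeat a pose let the fingers close. It gives the time, the measured TCP pose, the force and the opening at its end, in the units of the state.
- get_obs(): the state, without advancing time (a new reading comes with each control period).
- grab_frame(name): name is "scene" or "top" or "wrist"; returns a dict with "pixels" (384x512x3 uint8, red, green, blue), "camera_matrix" (3x3 intrinsics, pixels), "k1" (the pictures are not rectified: a ray, as slopes to the right and down, at radius r is drawn at 1 + k1 r^2 times it, then the intrinsics apply), "pose" (4x4, takes a point from camera to world coordinates). Camera axes: x right, y down, z forward; pixel columns grow to the right and rows downward; lengths in m; the calibration is good to about 2 mm. A picture is of the moment at which its call begins. There is no depth.
- hand_in(): hands the job in, once; it reports no verdict.
The state is a dict: "clock": time; "qpos": joint angles; "qd": joint speeds; "joint_torque": joint torques, N m; "ee_pos": TCP position; "eef_rot": TCP orientation; "contact_force": force on the tool from outside, world axes, zero at the start; "torque": the same for the moment, N m; "gripper_width": opening from 0.0 (shut) to 1.0 (fully open).
Only numpy, scipy, OpenCV 4.12 (cv2) and the standard library are available. Lean on these libraries where they do the work, as an engineer would, in place of code of your own. Each camera call takes 0.05 s, during which the arm holds its last target. There are 200 camera calls.

## Task

Lower the aluminium template plate by its wooden rib over the two locating pins of the wooden jig, the right way round so that its big round window lies over the slotted steel socket, until it rests flush. Then take the black-handled bayonet hold-down out of its stand, push its crossbar through the window and slot fully home against the spring until its round flange is down on the plate, and twist it clockwise (seen from above) a quarter turn. It springs back if let go, so finish while still gripping the handle, holding it fully home and turned; leave the other things on the bench where they are.

Things in the scene. Friction and masses are not known exactly. Their poses are not given: they have to be found in the camera images.
- plate: Aluminium template plate, 104 (x) x 210 (y) x 8 mm, 0.32 to 0.52 kg, lying flat left or right of the jig at the start. Origin: centre of its underside, z up. Through holes of 13 mm at (32, 92) and (-32, -92) mm, round window of 48 mm at (0, -52) mm. Fitted, its origin lies 50 mm above the jig's origin and its axes match the jig's.
- plate_window (a point): Centre of the plate's 48 mm window, at the plate's underside.
- plate_rib (a point): Centre of the top of the upright dark wooden rib that stands on the plate to grip it by: 18 mm thick (plate x), 50 mm long (plate y), 32 mm high. This point is at (0, 25, 40) mm in the plate's frame. Grip across the thickness.
- jig: Wooden jig block fixed to the table, 104 (x) x 210 (y) x 50 mm high. Origin: centre of its underside, z up. Two 10 mm steel locating pins, 18 mm tall with the last 6 mm tapered, stand on its top at (32, 92) and (-32, -92) mm. A 72 mm square steel socket plate is let in flush at (0, -52) mm.
- socket (a point): Centre of the socket's slot, on the jig's top face, axes as the jig's. Slot 44 mm along the jig's x, 14 mm wide, in 6 mm steel. Under it a sprung rotor with a groove 13 mm wide, 4 mm deep, in line with the slot at rest, takes the crossbar; groove floor 11 mm below the top face at rest. The crossbar can turn only once the rotor is pushed down 3 mm or more.
- pin_a (a point): Tip of the pin at (32, 92) mm, 68 mm above the table.
- pin_b (a point): Tip of the pin at (-32, -92) mm, 68 mm above the table.
- fitting: Bayonet hold-down, 67 mm tall, 0.19 to 0.29 kg. Origin: centre of its crossbar's underside, z up. Steel crossbar 40 (x) x 10 (y) x 8 mm, 10 mm stem, round 62 mm flange at 29 to 35 mm height, black bar handle above it. Same after half a turn. Enters the slot with its x along the jig's x, either way; fully home its origin is 21 mm below the jig's top face.
- fitting_top (a point): Centre of the top of the fitting's black bar handle, 67 mm above the fitting's origin. Handle 50 mm long (fitting x, in line with the crossbar), 22 mm wide (fitting y), 32 mm high, standing on the flange. Grip across the 22 mm.
- stand: Wooden stand fixed to the table, 92 x 92 mm, 40 mm high, with a 50 mm square well; the fitting hangs in it by its flange, loose by 4 mm, crossbar 11 mm above the table, its x within about 0.6 rad of the stand's x. Origin: centre of its underside.
- plunger (a joint): How far the sprung rotor in the socket is pushed down, m: 0 at rest, 0.010 when the fitting is home on the seated plate, 0.014 at its stop. The spring pushes up with 6 N at rest and 13 N at home.
- rotor (a joint): Turn of the rotor, rad: 0 at rest, growing clockwise seen from above, stop at 1.55. Carried round by the crossbar with up to 0.1 rad of play; a torsion spring turns it back with 0.03 N m at rest and 0.17 N m at the stop.
- hammer: Bystander, loose: hammer lying on its side, 260 mm long, wooden handle; to be left alone.
- square: Bystander, loose: try square, dark wooden stock 110 mm with a 160 mm steel blade, lying flat; to be left alone.
- jar: Bystander, loose: small closed amber glass jar, 52 mm across, 70 mm tall; to be left alone.
- tape: Bystander, loose: grey tape measure, 60 x 32 mm, 60 mm tall; to be left alone.
- wrench: Bystander, loose: steel wrench lying flat; to be left alone.
- screwdriver: Bystander, loose: screwdriver lying flat; to be left alone.
- offcut: Bystander, loose: wood offcut 45 x 90 x 22 mm; to be left alone.
There are look-alikes about, which are no part of the job. What is shaped like the fitting but green, pink or turquoise is not meant.

How it is judged:
On the way, in this order (a step that is already met when the one before it is completed fails the run):
1. the plate, still in the gripper, is threaded on both pins (horizontal distance between plate_window and socket below 0.004 m and angle between the y axis of plate and the y axis of jig, either way round below 0.05 rad and z of plate in the frame of socket below 0.014 m and contact force between the fingers and plate above 1 N).
2. the plate rests flush on the jig (horizontal distance between plate_window and socket below 0.004 m and angle between the y axis of plate and the y axis of jig, either way round below 0.05 rad and z of plate in the frame of socket below 0.0025 m and angle between plate's own z axis and vertical below 0.03 rad), for 0.2 s.
3. the fitting's crossbar is in the slot and pushed in against the spring, not yet turned (all of step 2 and horizontal distance between fitting and socket below 0.005 m and angle between fitting's own z axis and vertical below 0.08 rad and value of joint plunger above 0.002 m and value of joint rotor below 0.3 rad).
At the end, for the whole second after the job is handed in: The plate lies flush on the jig (within 2.5 mm in height, 4 mm sideways); the fitting stands upright in the socket, within 2.5 mm of fully home, its crossbar within 0.22 rad of square to the slot and the rotor turned beyond 1.35 rad; the fingers still grip the fitting (over 3 N) and it is at rest (all of step 2 and horizontal distance between fitting and socket below 0.005 m and angle between fitting's own z axis and vertical below 0.08 rad and angle between the x axis of fitting and the y axis of jig, either way round below 0.22 rad and value of joint rotor above 1.35 rad and value of joint plunger above 0.0075 m and z of fitting in the frame of socket below -0.0185 m and contact force between the fingers and fitting above 3 N and linear speed of fitting below 0.02 m/s); the arm keeps its last pose, push and grip.
It fails at once if a thing that has no part in the job is pushed more than 30 mm (distance of any of hammer, square, jar, tape, wrench, screwdriver, offcut from where it was at the start of the episode above 0.03 m).
It also fails if it takes over 66 s, if anything falls off the work surface, if the arm or the gripper's body presses on something with over 40 N, if the wrist force passes 120 N, or if a joint passes its speed limit or range.

## Working session

There is one attempt and no reset: what is moved stays moved. The work goes in short steps, Python scripts to look and compute and a tool call to move; the robot and the scene stay as the last step left them, time stands still between calls to the robot, and variables do not carry over. Pictures are saved under pics/ and viewed, about 8 in all and at most 12, crops included, and the job is handed in when it is done.

Besides the shell and the picture viewer there is one more tool, called in YAML: its name, and indented under it one key for each argument. move_arm: Moves the arm, as the interface text tells. Shift numbers are shares of 0.12 m and turn numbers shares of pi rad, none past 1 either way. Its arguments: {"type":"object","properties":{"plan":{"type":"array"},"squeeze":{"type":"number"}},"required":["plan"]}

```bash
ls; mkdir -p pics; cat > h.py <<'E'
import numpy as np, cv2
from cell import get_obs, grab_frame, hand_in, pinch_z
def ray(f,u,v):
    K=np.array(f["camera_matrix"]);x=(u-K[0,2])/K[0,0];y=(v-K[1,2])/K[1,1]
    rd=np.hypot(x,y);r=rd
    for _ in range(30): r=rd/(1+f["k1"]*r*r)
    s=r/rd if rd>0 else 1
    P=np.array(f["pose"]);return P[:3,3],P[:3,:3]@np.array([x*s,y*s,1])
def onz(f,u,v,z):
    o,d=ray(f,u,v);return o+d*(z-o[2])/d[2]
def proj(f,p):
    P=np.array(f["pose"]);c=P[:3,:3].T@(np.array(p)-P[:3,3]);x,y=c[:2]/c[2];k=1+f["k1"]*(x*x+y*y)
    K=np.array(f["camera_matrix"]);return np.array([K[0,0]*x*k+K[0,2],K[1,1]*y*k+K[1,2]])
def save(f,n,crop=None,s=1):
    im=f["pixels"][:,:,::-1]
    if crop: a,b,c,d=crop;im=im[b:d,a:c]
    cv2.imwrite("pics/"+n,cv2.resize(im,None,fx=s,fy=s,interpolation=cv2.INTER_CUBIC))
E
python3 - <<'E'
from h import *
import pickle
o=get_obs();print({k:np.round(v,3) for k,v in o.items()},pinch_z)
fs={n:grab_frame(n) for n in("top","scene","wrist")}
pickle.dump(fs,open("f0.pkl","wb"))
for n,f in fs.items(): print(n,np.round(f["pose"],3).tolist(),np.round(f["camera_matrix"],1).tolist(),f["k1"])
save(fs["top"],"top0.png",s=1.56);save(fs["scene"],"scene0.png",s=1.56)
E
```

```text
pics
{'clock': np.float64(0.0), 'qpos': array([-1.303,  0.707, -0.028,  1.485,  0.022,  0.951, -0.075]), 'qd': array([ 0.   , -0.001, -0.001,  0.   ,  0.   ,  0.   ,  0.   ]), 'joint_torque': array([ 0.0000e+00, -8.8323e+01,  1.2340e+00, -2.3616e+01,  1.7000e-02,
        7.0000e-03, -0.0000e+00]), 'ee_pos': array([0.175, 0.547, 0.231]), 'eef_rot': array([-4.850e-01, -3.104e+00,  2.000e-03]), 'contact_force': array([-0.271, -0.701,  0.169]), 'torque': array([ 0.057, -0.022,  0.072]), 'gripper_width': np.float64(1.001)} 0.0187
top [[0.019, -0.994, 0.106, 0.4], [-1.0, -0.018, 0.015, -0.041], [-0.013, -0.107, -0.994, 1.174], [0.0, 0.0, 0.0, 1.0]] [[383.8, 0.0, 257.7], [0.0, 383.8, 189.5], [0.0, 0.0, 1.0]] -0.015915033464606695
scene [[-0.395, 0.793, -0.464, 1.132], [0.919, 0.342, -0.198, 0.233], [0.001, -0.504, -0.863, 1.213], [0.0, 0.0, 0.0, 1.0]] [[459.6, 0.0, 253.1], [0.0, 459.6, 190.3], [0.0, 0.0, 1.0]] -0.07966866799062597
wrist [[0.307, 0.916, 0.258, 0.111], [0.952, -0.295, -0.084, 0.569], [-0.0, 0.272, -0.962, 0.373], [0.0, 0.0, 0.0, 1.0]] [[326.9, 0.0, 247.5], [0.0, 326.9, 188.3], [0.0, 0.0, 1.0]] -0.0899698583372195
```

View pics/top0.png

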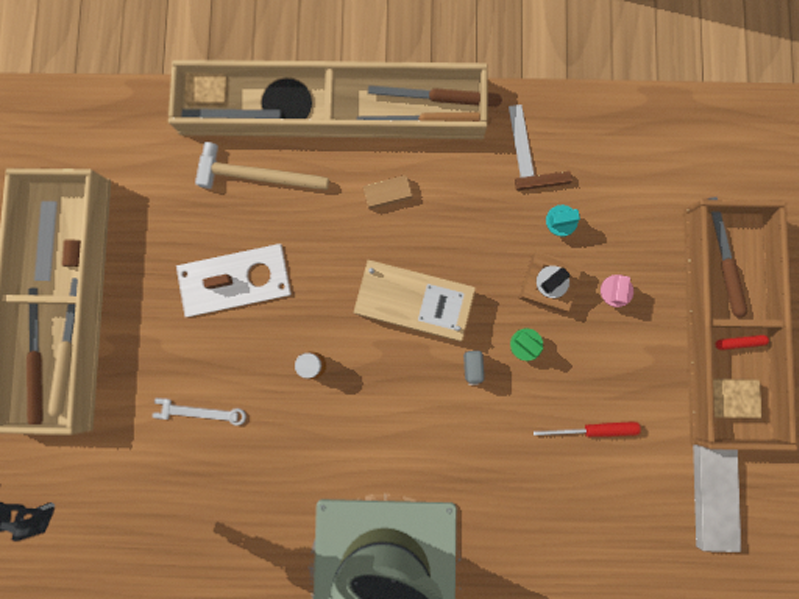

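View pics/scene0.png

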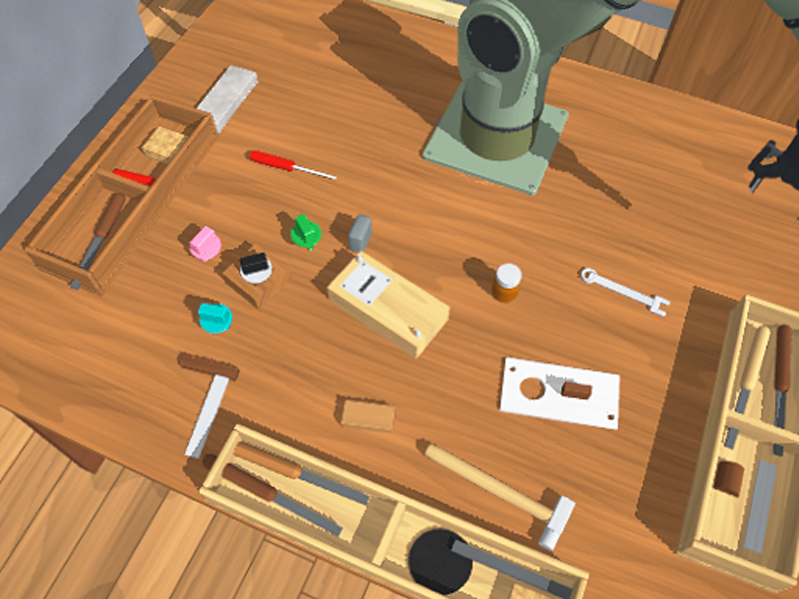

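Top view (798 px wide): the plate is at (235,282) with its window at (260,274). The jig is at (415,300) with its socket at (441,307), and its pins are near (375,270) and (462,325). The black-handled fitting hangs in its stand at (553,280).

Candidates for the fitting: black (553,280), turquoise (562,221), pink (617,291), green (527,345). I choose the black one. Next come the masks.

```bash
python3 - <<'E'
from h import *
import pickle
fs=pickle.load(open("f0.pkl","rb"));f=fs["top"]
im=f["pixels"];hsv=cv2.cvtColor(im,cv2.COLOR_RGB2HSV);s=512/798.7
def comps(m,box,z,name,amin=15):
    x0,y0,x1,y1=[int(v*s) for v in box];mm=np.zeros(m.shape,np.uint8);mm[y0:y1,x0:x1]=m[y0:y1,x0:x1]
    cs,_=cv2.findContours(mm,cv2.RETR_CCOMP,cv2.CHAIN_APPROX_NONE)
    for c in cs:
        if cv2.contourArea(c)<amin: continue
        w=np.array([onz(f,*p[0],z)[:2] for p in c],np.float32)*1000
        r=cv2.minAreaRect(w);print(name,c.mean((0,1)).round(1),"c",np.round(r[0],1),"size",np.round(r[1],1),"ang",round(r[2],1))
S,V,H=hsv[...,1],hsv[...,2],hsv[...,0]
comps(((S<50)&(V>120)).astype(np.uint8),(165,235,300,325),.008,"plate")
comps(((S>100)&(V<130)).astype(np.uint8),(195,265,235,295),.040,"rib")
comps(((S<60)&(V>140)).astype(np.uint8),(410,275,470,330),.050,"socket")
comps(((V>165)&(S>50)&(S<140)).astype(np.uint8),(345,255,480,345),.050,"jig",80)
comps(((V<70)).astype(np.uint8),(535,260,572,300),.078,"handle")
comps(((S<60)&(V>120)).astype(np.uint8),(530,258,575,302),.046,"flange")
a=cv2.resize(im[155:230,100:200,::-1],None,fx=4,fy=4,interpolation=cv2.INTER_CUBIC)
b=cv2.resize(im[155:230,222:392,::-1],None,fx=4,fy=4,interpolation=cv2.INTER_CUBIC)
cv2.imwrite("pics/crop1.png",np.vstack([np.pad(a,((0,0),(0,280),(0,0))),b]))
E
```

```text
plate [149.  179.3] c [550.8 312.3] size [105.4 213.1] ang 13.1
plate [139.3 180.2] c [547.3 342.3] size [29.4 63.9] ang 12.4
plate [165.6 175.6] c [563.1 261.9] size [49.  47.6] ang 46.8
rib [139.2 180.1] c [543.3 332.1] size [19.5 51.7] ang 13.6
socket [282.9 196.9] c [ 500.9 -100.6] size [82.3 72.3] ang 76.9
socket [282.1 196.1] c [501.6 -95.4] size [18.3 48.7] ang 75.5
jig [240.6 214.5] c [444.4  22.5] size [ 23.4 120.2] ang 1.1
jig [268.1 192.7] c [517.9 -32.9] size [239.1 106. ] ang 76.4
handle [355.6 179.4] c [ 551.7 -304.6] size [21.2 53.8] ang 40.5
flange [352.8 181. ] c [ 553.1 -305.3] size [61.1 56.4] ang 36.6
```

View pics/crop1.png

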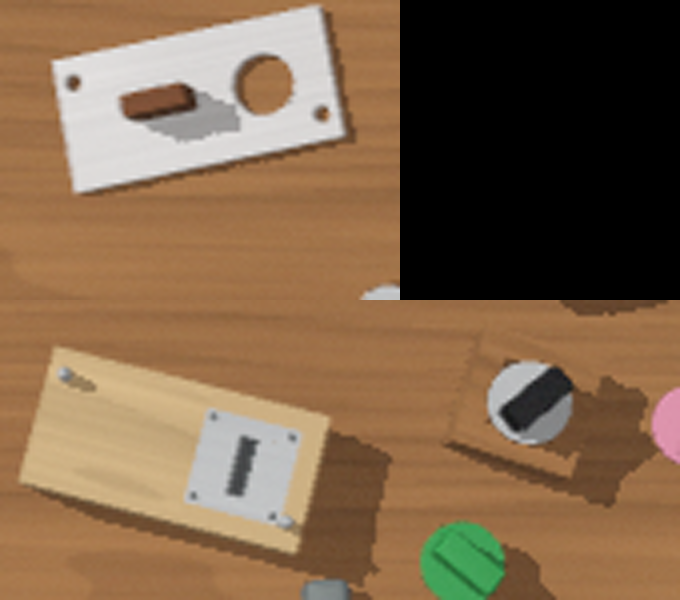

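Plate yaw is about +13.1° with its centre at (551,312) mm, and the window offset is 51.8 mm, which is right. The jig yaw is about −14° with the socket at (501.6,−95.4). The rib top should be at (545,337). The start jaw axis is at 72°, so the turn is −59°. Reach first.

move_arm:
  plan:
    - [1,0.35,-0.2,0,-0.04]
    - [1,0.7,-0.4,0,-0.08]
    - [1,1,-0.57,0,-0.11]
    - [1,1,-0.57,0,-0.11]

```text
clock: 0.48
ee_pos: [0.3005, 0.4754, 0.231]
eef_rot: [1.028, 2.966, -0.003]
contact_force: [0.6, -0.2, -0.2]
gripper_width: 1.002
```

move_arm:
  plan:
    - [1,0.35,-0.2,0,-0.04]
    - [1,0.7,-0.4,0,-0.08]
    - [1,1,-0.57,0,-0.11]
    - [1,1,-0.57,0,-0.11]

```text
clock: 0.82
ee_pos: [0.4246, 0.4035, 0.2309]
eef_rot: [1.537, 2.734, -0.005]
contact_force: [-0.1, -0.8, -0.4]
gripper_width: 1.005
```

move_arm:
  plan:
    - [1,0.35,-0.2,0,-0.04]
    - [1,0.7,-0.4,0,-0.08]
    - [1,1,-0.57,0,-0.11]
    - [1,1,-0.57,0,-0.11]
    - [1,1,-0.57,0,-0.11]

```text
clock: 1.23
ee_pos: [0.548, 0.3314, 0.2301]
eef_rot: [1.989, 2.423, -0.008]
contact_force: [-0.1, -0.0, -0.5]
gripper_width: 1.001
```

```bash
cat >> h.py <<'E'
def st():
    o=get_obs();from scipy.spatial.transform import Rotation as R
    M=R.from_rotvec(o["eef_rot"]).as_matrix();y=M[:,1]
    print("t",round(float(o["clock"]),2),"tcp",np.round(o["ee_pos"]*1000,1),"jaw",round(np.degrees(np.arctan2(y[1],y[0])),2),"tilt",np.round(np.degrees(M[:2,2]),2),"F",np.round(o["contact_force"],1),"T",np.round(o["torque"],2),"w",round(float(o["gripper_width"]),3),"q",np.round(o["qpos"],2));return o,M
def blobs(f,m,z,name,box=None,amin=60,fn=onz):
    m=m.astype(np.uint8)
    if box: k=np.zeros_like(m);x0,y0,x1,y1=box;k[y0:y1,x0:x1]=1;m=m*k
    for c in cv2.findContours(m,cv2.RETR_CCOMP,cv2.CHAIN_APPROX_NONE)[0]:
        if cv2.contourArea(c)<amin: continue
        w=np.array([fn(f,*p[0],z)[:2] for p in c],np.float32)*1000
        r=cv2.minAreaRect(w);print(name,c.mean((0,1)).round(1),"c",np.round(r[0],1),"size",np.round(r[1],1),"ang",round(r[2],1))
E
python3 - <<'E'
from h import *
st();f=grab_frame("wrist");save(f,"w1.png",s=1.2)
hsv=cv2.cvtColor(f["pixels"],cv2.COLOR_RGB2HSV);H,S,V=cv2.split(hsv)
blobs(f,(S<60)&(V>110),.008,"plate")
blobs(f,(S>100)&(V<130),.040,"rib",amin=100)
for p in [(.545,.337,.04),(.563,.262,.008),(.541,.418,.008),(.5606,.209,.008)]: print(proj(f,p).round(1))
E
```

```text
t 1.23 tcp [548.  331.4 230.1] jaw 11.22 tilt [ 0.11 -0.46] F [-0.1 -0.  -0.5] T [-0.06  0.02 -0.02] w 1.001 q [-0.69  0.83  0.23  1.22 -0.18  1.11 -0.26]
plate [ 68.9 285.4] c [347.7 119.7] size [65.8 21.4] ang 44.9
plate [375.9 264.7] c [736.5 231.8] size [23.4 92.3] ang 43.8
plate [118.9 265.2] c [413.5 167.5] size [94.2 24.4] ang 69.2
plate [450.7 160.1] c [786.6 375.7] size [ 28.6 105.2] ang 82.7
plate [244.7 164.4] c [549.6 314.1] size [106.2 212.4] ang 13.1
plate [246.7 213.9] c [561.1 265.5] size [46.4 43.1] ang 11.1
plate [243.8 154.8] c [544.4 334.3] size [20.  57.4] ang 13.1
plate [271.4  88.8] c [559.7 411.4] size [11.2 10.6] ang 57.3
plate [30.7 72.7] c [292.1 367.9] size [180.5  40.4] ang 85.2
plate [ 22.1 150.7] c [286.6 290.6] size [ 9.6 15.9] ang 82.4
rib [426.8 369.8] c [848.3  97.2] size [43.3 43.7] ang 1.9
rib [ 64.7 371.6] c [351.2   1.6] size [67.  46.8] ang 16.9
rib [158.4 334.3] c [486.   97.9] size [27.4 35.3] ang 40.1
rib [347.4 287.3] c [699.7 205.5] size [ 19.8 134.8] ang 16.9
rib [408.6 198.9] c [721.4 321.8] size [127.3  45. ] ang 81.3
rib [243.7 154.7] c [543.6 340.6] size [15.1 49.2] ang 13.3
rib [480.  221.8] c [820.4 324.3] size [ 94.4 223. ] ang 8.6
rib [462.3 259.2] c [821.4 268.1] size [40.6 15.1] ang 88.0
rib [197.1 172.2] c [500.4 306.9] size [  3.6 186.9] ang 13.5
rib [355.8  10.4] c [622.7 489.8] size [195.3  39.1] ang 13.3
[244.4 158.6]
[247.5 217.2]
[255.4  79. ]
[237.3 256.1]
```

View pics/w1.png

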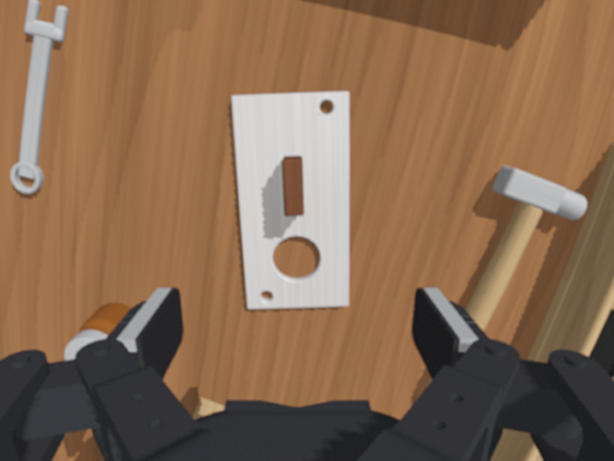

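The wrist view (614 px wide) shows the rib at (292,186) and the window at (297,258). It gives the plate centre as (549.6,314.1) and yaw 13.1°, which agrees with the top view within 2 mm. I align and descend.

move_arm:
  plan:
    - [1,-0.031,0.055,-0.3,0.0105]
    - [1,-0.031,0.055,-0.6,0.0105]
    - [1,-0.031,0.055,-0.9,0.0105]
    - [1,-0.031,0.055,-0.9,0.0105]
    - [1,-0.031,0.055,-0.9,0.0105]

```text
clock: 1.7
ee_pos: [0.5412, 0.3406, 0.122]
eef_rot: [1.945, 2.462, -0.01]
contact_force: [0.2, -0.2, 1.1]
gripper_width: 0.998
```

```bash
python3 -c "
from h import *
st()"
```

```text
t 1.7 tcp [541.2 340.6 122. ] jaw 13.36 tilt [-0.05 -0.43] F [ 0.2 -0.2  1.1] T [ 0.   -0.06 -0.01] w 0.998 q [-0.7   0.95  0.19  1.35 -0.2   0.87 -0.22]
```

move_arm:
  plan:
    - [1,0.025,-0.02,-0.3,0]
    - [1,0.025,-0.02,-0.6,0]
    - [1,0.025,-0.02,-0.8,0]
    - [1,0.025,-0.02,-0.91,0]
    - [1,0.025,-0.02,-0.91,0]
    - [1,0.025,-0.02,-0.91,0]
    - [1,0.025,-0.02,-0.91,0]

```text
clock: 2.28
ee_pos: [0.5453, 0.339, 0.0154]
eef_rot: [1.944, 2.461, -0.006]
contact_force: [0.4, 0.4, 0.1]
gripper_width: 0.998
```

move_arm:
  plan:
    - [0,0,0,0,0]
    - [0,0,0,0,0]
    - [0,0,0,0,0]
    - [0,0,0,0,0]
    - [0,0,0,0,0]
    - [0,0,0,0,0]
    - [0,0,0,0,0]
    - [0,0,0,0,0]
    - [0,0,0,0,0]
    - [0,0,0,0,0]
    - [0,0,0,0,0]
    - [0,0,0,0,0]
  squeeze: 70

```text
clock: 3.28
ee_pos: [0.5453, 0.339, 0.0157]
eef_rot: [1.945, 2.461, -0.005]
contact_force: [-1.8, -0.6, 6.6]
gripper_width: 0.199
```

```bash
python3 -c "
from h import *
st()"
```

```text
t 3.28 tcp [545.3 339.   15.7] jaw 13.37 tilt [ 0.1  -0.33] F [-1.8 -0.6  6.6] T [-0.12  0.46 -0.07] w 0.199 q [-0.68  1.1   0.16  1.39 -0.22  0.67 -0.2 ]
```

move_arm:
  plan:
    - [0,0,0,0.15,0]
    - [0,0,0,0.4,0]
    - [0,0,0,0.7,0]
    - [0,0,0,1,0]
    - [0,0,0,1,0]
    - [0,0,0,1,0]

```text
clock: 3.78
ee_pos: [0.5457, 0.3393, 0.1368]
eef_rot: [1.944, 2.461, -0.002]
contact_force: [-0.2, 0.3, -6.0]
gripper_width: 0.193
```

```bash
python3 - <<'E'
from h import *
st()
import pickle
fs=pickle.load(open("f0.pkl","rb"));f=fs["scene"]
S,V=cv2.split(cv2.cvtColor(f["pixels"],cv2.COLOR_RGB2HSV))[1:]
s=1/1.56
blobs(f,(S<70)&(V>130),.05,"socket",[int(v*s) for v in (335,240,400,310)],amin=20)
blobs(f,(V>150)&(S>50)&(S<150),.05,"jig",[int(v*s) for v in (320,240,455,360)],amin=60)
blobs(f,(V<60),.078,"handle",[int(v*s) for v in (235,245,275,280)],amin=20)
w=grab_frame("wrist");pickle.dump(w,open("wheld.pkl","wb"))
S,V=cv2.split(cv2.cvtColor(w["pixels"],cv2.COLOR_RGB2HSV))[1:]
blobs(w,(S<60)&(V>110),.1277,"plate",(100,20,400,320),amin=100)
t=fs["top"];a=cv2.resize(t["pixels"][155:230,222:322,::-1],None,fx=4,fy=4,interpolation=cv2.INTER_CUBIC)
b=cv2.resize(f["pixels"][150:235,200:300,::-1],None,fx=4,fy=4,interpolation=cv2.INTER_CUBIC)
c=w["pixels"][:,:,::-1]
out=np.zeros((600,800,3),np.uint8);out[:300,:400]=a;out[:340,400:]=b;c=cv2.resize(c,(347,260));out[340:,:347]=c
cv2.imwrite("pics/pins.png",out)
E
```

```text
t 3.78 tcp [545.7 339.3 136.8] jaw 13.38 tilt [ 0.2  -0.26] F [-0.2  0.3 -6. ] T [0.03 0.09 0.  ] w 0.193 q [-0.69  0.93  0.2   1.33 -0.19  0.9  -0.22]
socket [233.9 179.5] c [ 495.1 -103.4] size [86.9 78.8] ang 76.2
socket [234.9 181.4] c [500.3 -94.9] size [11.4 44.1] ang 73.5
socket [231.8 155.9] c [ 420.5 -138.5] size [30.5 24. ] ang 36.4
jig [244.3 189.2] c [516.1 -41.7] size [227.7 141.2] ang 75.7
handle [162.5 168.2] c [ 559.3 -303.8] size [35.6 46.9] ang 40.1
plate [215.7 255.3] c [532.5 326.5] size [ 7.3 19.4] ang 7.2
plate [249.3 176.1] c [540.7 366.4] size [105.8 104.5] ang 13.0
plate [317.5 103.6] c [562.5 411.7] size [11.9 11.7] ang 60.3
```

View pics/pins.png

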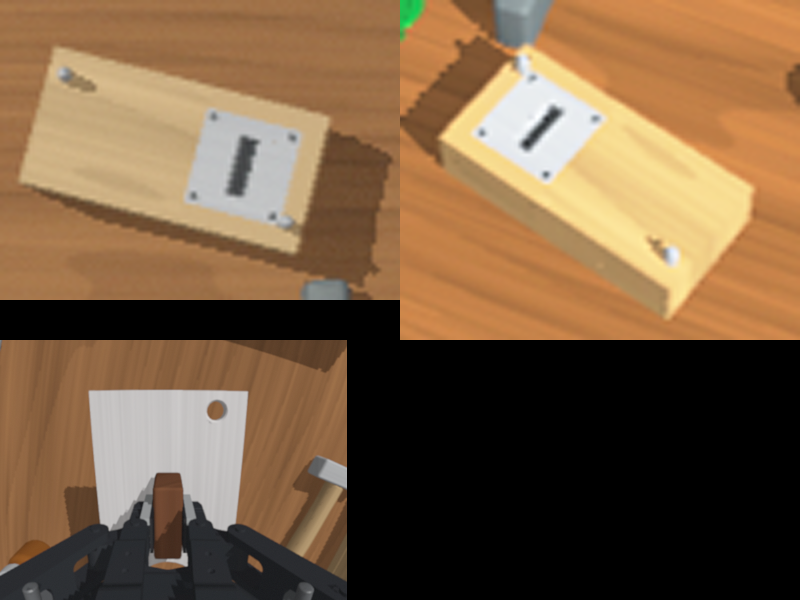

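The crops show the pin tips at (64,74) and (286,222) in the top crop, and at (672,255) and (523,63) in the scene crop. In the wrist view, hole A reads (33.1,66.5) mm from the TCP against an expected (32,67), so the plate is held centred. I triangulate the pins next.

```bash
python3 - <<'E'
from h import *
import pickle
fs=pickle.load(open("f0.pkl","rb"));t,s=fs["top"],fs["scene"]
def tri(a,b):
    (o1,d1),(o2,d2)=ray(t,*a),ray(s,*b)
    k=np.linalg.lstsq(np.stack([d1,-d2],1),o2-o1,rcond=None)[0];p,q=o1+k[0]*d1,o2+k[1]*d2;return (p+q)/2*1000,np.linalg.norm(p-q)*1000
A,B=tri((237.9,173.3),(267.9,213.6)),tri((293.4,210.4),(230.6,165.6))
print(A,B)
for f,a,b in((t,(237.9,173.3),(293.4,210.4)),(s,(267.9,213.6),(230.6,165.6))):
    a,b=onz(f,*a,.066)*1e3,onz(f,*b,.066)*1e3;v=(b-a)[:2]
    print(a.round(1),b.round(1),np.linalg.norm(v),"mid",((a+b)/2).round(1),"yaw",np.degrees(np.arctan2(v[1],v[0])-np.arctan2(-184,-64)))
E
```

```text
(array([565.81038429,  36.17287724,  59.31478673]), np.float64(1.675576833625598)) (array([ 460.03419224, -127.93696364,   59.49144078]), np.float64(0.9217389079433272))
[565.1  34.9  66. ] [ 459.8 -127.9   66. ] 193.85688689824738 mid [512.5 -46.5  66. ] yaw -13.708198202890253
[568.8  38.1  66. ] [ 463.7 -125.5   66. ] 194.41112745559042 mid [516.2 -43.7  66. ] yaw -13.546969394376857
```

move_arm:
  plan:
    - [0,-0.02,-0.25,0,-0.01]
    - [0,-0.04,-0.5,0,-0.025]
    - [0,-0.06,-0.75,0,-0.04]
    - [0,-0.07,-1,0,-0.05]
    - [0,-0.07,-1,0,-0.05]

```text
clock: 4.25
ee_pos: [0.5363, 0.2122, 0.1338]
eef_rot: [2.14, 2.292, -0.015]
contact_force: [0.3, -1.7, -4.4]
gripper_width: 0.195
```

move_arm:
  plan:
    - [0,-0.02,-0.25,0,-0.01]
    - [0,-0.04,-0.5,0,-0.025]
    - [0,-0.06,-0.75,0,-0.04]
    - [0,-0.07,-1,0,-0.05]
    - [0,-0.07,-1,0,-0.05]

```text
clock: 4.67
ee_pos: [0.527, 0.0858, 0.1326]
eef_rot: [2.322, 2.107, -0.023]
contact_force: [0.0, -1.7, -4.1]
gripper_width: 0.196
```

move_arm:
  plan:
    - [0,-0.02,-0.25,0,-0.01]
    - [0,-0.04,-0.5,0,-0.025]
    - [0,-0.06,-0.75,0,-0.04]
    - [0,-0.07,-0.95,0,-0.05]
    - [0,-0.07,-0.95,0,-0.05]
    - [0,-0.07,-0.95,0,-0.05]
    - [0,-0.07,-0.95,0,-0.05]

```text
clock: 5.25
ee_pos: [0.5183, -0.0273, 0.1317]
eef_rot: [2.481, 1.921, -0.025]
contact_force: [-0.7, 0.9, -3.9]
gripper_width: 0.197
```

```bash
python3 -c "
from h import *
st()"
```

```text
t 5.25 tcp [518.3 -27.3 131.7] jaw -14.51 tilt [-0.59 -0.72] F [-0.7  0.9 -3.9] T [ 0.15 -0.07 -0.07] w 0.197 q [-0.13  0.79  0.22  1.8  -0.26  0.59 -0.01]
```

move_arm:
  plan:
    - [0,0.018,0.055,-0.15,0.0045]
    - [0,0.018,0.055,-0.28,0.0045]
    - [0,0.018,0.055,-0.28,0.0045]
    - [0,0.018,0.055,-0.28,0.0045]
    - [0,0.018,0.055,-0.28,0.0045]
    - [0,0.018,0.055,-0.28,0.0045]

```text
clock: 5.75
ee_pos: [0.5208, -0.0206, 0.0989]
eef_rot: [2.467, 1.938, -0.024]
contact_force: [0.2, -0.5, -4.1]
gripper_width: 0.193
```

```bash
python3 - <<'E'
from h import *
st();w=grab_frame("wrist");t=grab_frame("top")
import pickle
pickle.dump((w,t),open("hov.pkl","wb"))
a=cv2.resize(w["pixels"][0:260,100:420,::-1],None,fx=1.8,fy=1.8,interpolation=cv2.INTER_CUBIC)[:468,:500]
b=cv2.resize(t["pixels"][155:230,222:322,::-1],None,fx=3,fy=3,interpolation=cv2.INTER_CUBIC)
o=np.zeros((470,800,3),np.uint8);o[:a.shape[0],:500]=a;o[:225,500:]=b;cv2.imwrite("pics/hov.png",o)
E
```

```text
t 5.75 tcp [520.8 -20.6  98.9] jaw -13.68 tilt [-0.53 -0.73] F [ 0.2 -0.5 -4.1] T [ 0.13 -0.08  0.04] w 0.193 q [-0.13  0.85  0.19  1.82 -0.27  0.51 -0.  ]
```

View pics/hov.png

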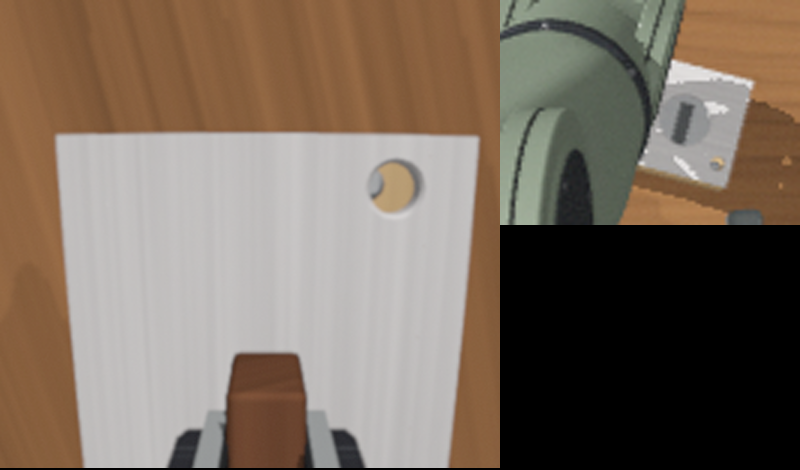

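```bash
python3 - <<'E'
from h import *
import pickle
w,t=pickle.load(open("hov.pkl","rb"))
im=w["pixels"];hsv=cv2.cvtColor(im,cv2.COLOR_RGB2HSV)
print(im[98:108,300:336,0]);print(hsv[102,300:336,1],hsv[104,300:336,1])
H=onz(w,319.4,103.9,.0912)*1e3
th=np.radians(-13.7);R=np.array([[np.cos(th),-np.sin(th)],[np.sin(th),np.cos(th)]])
tcp=get_obs()["ee_pos"]*1e3
print("hole in tool-plate axes",R.T@(H-tcp)[:2])
for u,v in((307,102.2),(308.5,102.2)):
  P=onz(w,u,v,.068)*1e3;print("pin-hole plate axes",R.T@(P-H)[:2],P)
for u,v in((216/3+222,163/3+155),):  # top view hole B region
  print(onz(t,(716-500)/3+222,163/3+155,.0912)*1e3)
Bh=tcp[:2]+R@np.array([-32,-117]);print("hole B expected",Bh,proj(t,(*Bh/1e3,.0912)), "pin B px", 293.4,210.4)
a=cv2.resize(im[85:120,295:345,::-1],None,fx=8,fy=8,interpolation=cv2.INTER_CUBIC)
b=cv2.resize(t["pixels"][195:225,270:320,::-1],None,fx=8,fy=8,interpolation=cv2.INTER_CUBIC)
cv2.imwrite("pics/holes.png",np.vstack([a,b]))
E
```

```text
[[194 194 195 194 186 172 162 161 164 163 157 152 162 179 186 187 184 184
  182 183 183 184 184 184 184 184 183 178 157 126 110 114 126 140 157 179]
 [194 194 195 191 181 168 161 162 164 162 155 147 154 175 185 187 186 184
  184 183 183 184 183 184 184 184 183 181 167 137 113 112 122 137 152 174]
 [194 195 194 189 177 166 162 163 164 162 154 143 145 168 184 187 186 183
  183 182 183 183 184 184 184 184 184 182 175 150 121 109 118 134 149 170]
 [194 194 193 186 175 166 163 164 163 162 154 139 137 159 180 186 186 184
  184 183 184 183 184 184 184 184 183 182 177 158 126 109 116 132 148 167]
 [194 194 193 185 174 167 165 164 164 162 151 134 131 156 178 185 186 184
  182 183 183 183 183 184 183 184 182 182 178 160 128 109 115 133 150 167]
 [194 195 192 184 174 168 166 165 164 161 149 127 132 161 181 187 185 183
  183 183 183 184 183 184 184 183 182 182 176 159 129 110 113 134 152 166]
 [194 194 191 184 175 168 166 167 165 160 142 123 136 167 184 187 185 183
  182 183 183 183 183 185 184 183 182 181 178 161 129 108 112 134 155 168]
 [194 194 192 185 176 168 164 165 162 152 130 120 144 173
[... 275 characters left out ...]
123 115 120 145 172 185 186 185 185 183
  182 182 183 184 184 184 184 183 183 181 173 148 121 114 129 155 169 180]]
[ 4  4  5  6  4  2  3  5  3  3  7  6 19 67 87 95 95 94 94 95 93 93 93 93
 93 93 94 95 95 78 40  7  2  4  5  6] [ 4  3  4  4  3  2  2  3  3  3  7  2 49 84 93 94 94 92 94 95 93 95 92 94
 94 93 94 96 95 79 40  5  2  4  5  5]
hole in tool-plate axes [32.93671204 67.08626163]
pin-hole plate axes [-1.60738541  0.01519654] [567.06782369  37.10115364  68.        ]
pin-hole plate axes [-0.83285876  0.02084966] [567.82165324  36.92320847  68.        ]
[ 461.52524675 -127.5402       91.2       ]
hole B expected [ 461.93802409 -126.76365572] [293.72560821 209.18187365] pin B px 293.4 210.4
```

View pics/holes.png

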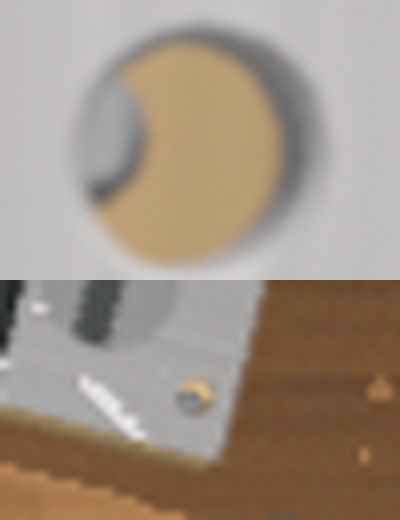

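Both pins show through their holes. Pin A sits about 2 mm left of its hole's centre in the wrist view, and pin B about 1 mm low-left in the top view. I shift the plate (−1.4, +0.9) mm in world axes and lower it slowly.

move_arm:
  plan:
    - [0,-0.012,0.007,-0.04,0]
    - [0,-0.012,0.007,-0.08,0]
    - [0,-0.012,0.007,-0.12,0]
    - [0,-0.012,0.007,-0.15,0]
    - [0,-0.012,0.007,-0.18,0]
    - [0,-0.012,0.007,-0.2,0]
    - [0,-0.012,0.007,-0.2,0]
    - [0,-0.012,0.007,-0.2,0]

```text
clock: 6.52
ee_pos: [0.5193, -0.0199, 0.0747]
eef_rot: [2.467, 1.938, -0.024]
contact_force: [0.3, -0.0, -3.8]
gripper_width: 0.198
```

```bash
python3 -c "
from h import *
st()"
```

```text
t 6.52 tcp [519.3 -19.9  74.7] jaw -13.7 tilt [-0.54 -0.73] F [ 0.3 -0.  -3.8] T [ 0.05 -0.05 -0.04] w 0.198 q [-0.12  0.89  0.17  1.84 -0.28  0.45  0.  ]
```

move_arm:
  plan:
    - [0,0,0,-0.025,0]
    - [0,0,0,-0.045,0]
    - [0,0,0,-0.06,0]
    - [0,0,0,-0.07,0]
    - [0,0,0,-0.07,0]
    - [0,0,0,-0.07,0]

```text
clock: 7.02
ee_pos: [0.5193, -0.0199, 0.0663]
eef_rot: [2.467, 1.938, -0.024]
contact_force: [0.4, 0.2, -1.7]
gripper_width: 0.194
```

```bash
python3 - <<'E'
from h import *
st();w=grab_frame("wrist");t=grab_frame("top")
a=cv2.resize(w["pixels"][85:150,270:370,::-1],None,fx=6,fy=6,interpolation=cv2.INTER_CUBIC)
b=cv2.resize(t["pixels"][180:225,270:320,::-1],None,fx=4,fy=4,interpolation=cv2.INTER_CUBIC)
o=np.zeros((390,800,3),np.uint8);o[:,:600]=a;o[:180,600:]=b;cv2.imwrite("pics/thr.png",o)
E
```

```text
t 7.02 tcp [519.3 -19.9  66.3] jaw -13.7 tilt [-0.54 -0.73] F [ 0.4  0.2 -1.7] T [0.21 0.09 0.05] w 0.194 q [-0.12  0.9   0.17  1.84 -0.28  0.43  0.01]
```

View pics/thr.png

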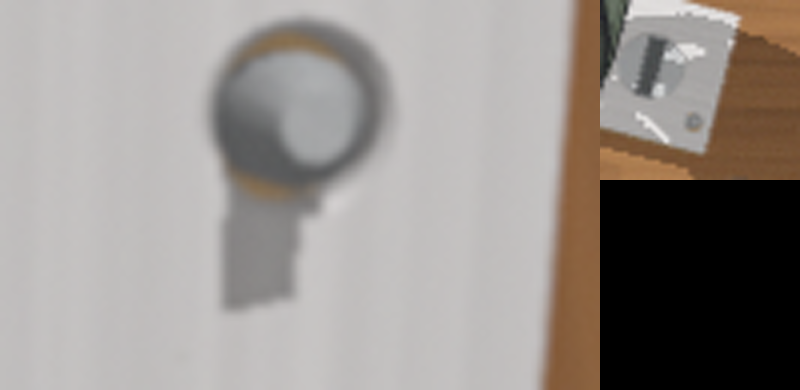

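The pins stand up through both holes, so the plate is threaded and just touching. I press it slightly, then release and lift.

move_arm:
  plan:
    - [0,0,0,-0.01,0]
    - [0,0,0,-0.02,0]
    - [0,0,0,-0.02,0]
    - [0,0,0,-0.02,0]

```text
clock: 7.45
ee_pos: [0.5192, -0.0199, 0.0656]
eef_rot: [2.467, 1.938, -0.023]
contact_force: [-12.7, 0.9, 40.1]
gripper_width: 0.197
```

move_arm:
  plan:
    - [0.6,0,0,0,0]
    - [0.6,0,0,0,0]
    - [0.6,0,0,0,0]
    - [0.6,0,0,0,0]
    - [0.6,0,0,0,0]
    - [0.6,0,0,0,0]
    - [0.6,0,0,0.2,0]
    - [0.6,0,0,0.5,0]
    - [0.6,0,0,0.8,0]
    - [0.6,0,0,1,0]
    - [0.6,0,0,1,0]
    - [0.6,0,0,1,0]

```text
clock: 8.45
ee_pos: [0.5197, -0.0198, 0.1865]
eef_rot: [2.466, 1.937, -0.02]
contact_force: [0.6, 0.1, -1.1]
gripper_width: 0.601
```

```bash
python3 - <<'E'
from h import *
st();w=grab_frame("wrist")
S,V=cv2.split(cv2.cvtColor(w["pixels"],cv2.COLOR_RGB2HSV))[1:]
blobs(w,(S<60)&(V>100),.058,"plate",(100,20,420,300),amin=80)
E
```

```text
t 8.45 tcp [519.7 -19.8 186.5] jaw -13.7 tilt [-0.37 -0.7 ] F [ 0.6  0.1 -1.1] T [0.08 0.02 0.03] w 0.601 q [-0.17  0.71  0.26  1.74 -0.23  0.73 -0.04]
plate [323.2 252.7] c [ 572.5 -104.5] size [16.  52.9] ang 7.0
plate [171.6 253.4] c [433.6 -71.2] size [53.9 16.4] ang 55.3
plate [247.4 187.1] c [514.8 -39.3] size [200.6 106. ] ang 76.1
plate [248.  252.5] c [503.2 -88.4] size [11.3 43.3] ang 76.1
plate [247.3 185.7] c [518.5 -26.2] size [61.9 19.8] ang 75.6
```

The plate is down, and the final press peaked at 40 N, so the arm is stiff. Now to hover over the fitting: handle width direction about 40.5°, at (552,−305).

move_arm:
  plan:
    - [1,0.03,-0.25,0.05,0.03]
    - [1,0.06,-0.5,0.1,0.06]
    - [1,0.09,-0.8,0.15,0.1]
    - [1,0.09,-0.8,0.15,0.1]

```text
clock: 8.83
ee_pos: [0.5294, -0.1235, 0.2032]
eef_rot: [2.129, 2.298, -0.025]
contact_force: [-0.6, -1.7, -0.1]
gripper_width: 1.004
```

move_arm:
  plan:
    - [1,0.03,-0.25,0,0.03]
    - [1,0.06,-0.5,0,0.06]
    - [1,0.09,-0.8,0,0.1]
    - [1,0.09,-0.8,0,0.1]

```text
clock: 9.17
ee_pos: [0.5386, -0.2269, 0.2018]
eef_rot: [1.74, 2.602, -0.028]
contact_force: [-0.7, -1.3, 0.1]
gripper_width: 0.998
```

move_arm:
  plan:
    - [1,0.03,-0.25,0,0.03]
    - [1,0.06,-0.5,0,0.06]
    - [1,0.08,-0.7,0,0.1]
    - [1,0.08,-0.7,0,0.1]
    - [1,0.08,-0.7,0,0.1]
    - [1,0.08,-0.7,0,0.1]

```text
clock: 9.67
ee_pos: [0.5481, -0.3099, 0.2007]
eef_rot: [1.313, 2.841, -0.024]
contact_force: [-0.3, 1.0, -0.4]
gripper_width: 0.998
```

```bash
python3 - <<'E'
from h import *
st();w=grab_frame("wrist");save(w,"fit1.png",s=1.2)
S,V=cv2.split(cv2.cvtColor(w["pixels"],cv2.COLOR_RGB2HSV))[1:]
blobs(w,(V<60),.078,"handle",(140,60,360,240),amin=80)
blobs(w,(S<60)&(V>100),.046,"flange",(140,60,360,260),amin=80)
t=grab_frame("top");import pickle
pickle.dump((w,t),open("fit1.pkl","wb"))
p=t["pixels"];S,V=cv2.split(cv2.cvtColor(p,cv2.COLOR_RGB2HSV))[1:]
blobs(t,(S<60)&(V>100),.058,"plate top cam",(225,150,310,225),amin=10)
E
```

```text
t 9.67 tcp [ 548.1 -309.9  200.7] jaw 40.39 tilt [ 0.26 -1.07] F [-0.3  1.  -0.4] T [ 0.06 -0.02  0.  ] w 0.998 q [ 0.49  0.82 -0.08  1.32  0.08  0.99  1.1 ]
handle [254.1 176.6] c [ 551.3 -304.5] size [18.8 50. ] ang 40.4
flange [254.  166.4] c [ 552.4 -305.2] size [61.7 58.2] ang 40.4
plate top cam [265.3 191.6] c [513.9 -45.9] size [212.1 105.5] ang 76.0
plate top cam [282.  195.8] c [501.6 -95.4] size [15.9 47. ] ang 77.8
plate top cam [257.  188.5] c [522.5 -20.8] size [54.7 25.7] ang 76.9
```

View pics/fit1.png

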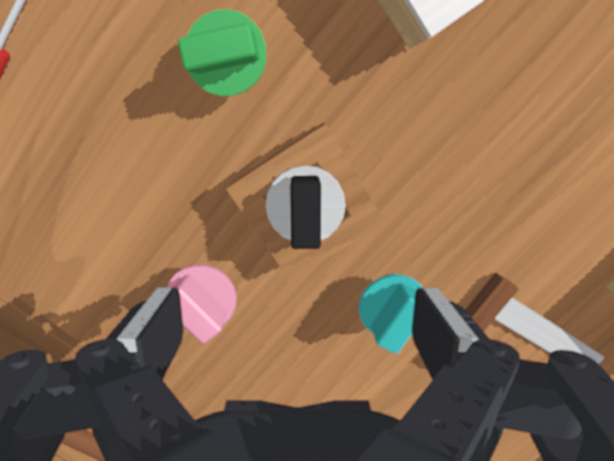

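The wrist view shows the black handle at (305,211) on its white flange, square to the jaws. Pink (203,300), turquoise (393,308) and green (223,52) are clear of the fingers. I centre over the handle and descend.

move_arm:
  plan:
    - [0.55,0.028,0.045,-0.25,0]
    - [0.55,0.028,0.045,-0.5,0]
    - [0.55,0.028,0.045,-0.75,0]
    - [0.55,0.028,0.045,-0.88,0]
    - [0.55,0.028,0.045,-0.88,0]
    - [0.55,0.028,0.045,-0.88,0]

```text
clock: 10.27
ee_pos: [0.552, -0.3034, 0.0959]
eef_rot: [1.31, 2.842, -0.024]
contact_force: [0.2, -0.9, 0.4]
gripper_width: 0.549
```

```bash
python3 -c "
from h import *
st()"
```

```text
t 10.27 tcp [ 552.  -303.4   95.9] jaw 40.49 tilt [ 0.27 -1.09] F [ 0.2 -0.9  0.4] T [ 0.04 -0.04 -0.01] w 0.549 q [ 0.47  0.95 -0.07  1.42  0.1   0.76  1.07]
```

move_arm:
  plan:
    - [0.55,-0.003,-0.009,-0.15,0]
    - [0.55,-0.003,-0.009,-0.28,0]
    - [0.55,-0.003,-0.009,-0.38,0]
    - [0.55,-0.003,-0.009,-0.38,0]
    - [0.55,-0.003,-0.009,-0.38,0]
    - [0,-0.003,-0.009,-0.38,0]
    - [0,-0.003,-0.009,-0.38,0]
    - [0,-0.003,-0.009,-0.38,0]
    - [0,-0.003,-0.009,-0.38,0]
    - [0,-0.003,-0.009,-0.38,0]
    - [0,-0.003,-0.009,-0.38,0]
    - [0,-0.003,-0.009,-0.38,0]
    - [0,-0.003,-0.009,-0.38,0]
  squeeze: 100

```text
clock: 11.35
ee_pos: [0.5521, -0.3048, 0.0518]
eef_rot: [1.31, 2.84, -0.024]
contact_force: [-2.9, 1.3, 11.5]
gripper_width: 0.235
```

```bash
python3 -c "
from h import *
st()"
```

```text
t 11.35 tcp [ 552.1 -304.8   51.8] jaw 40.47 tilt [ 0.35 -1.14] F [-2.9  1.3 11.5] T [ 0.36  0.46 -0.01] w 0.235 q [ 0.47  1.02 -0.06  1.44  0.11  0.67  1.06]
```

move_arm:
  plan:
    - [0,0,0,0.15,0]
    - [0,0,0,0.4,0]
    - [0,0,0,0.7,0]
    - [0,0,0,1,0]
    - [0,0,0,1,0]
    - [0,0,0,1,0]

```text
clock: 11.85
ee_pos: [0.5526, -0.3051, 0.1738]
eef_rot: [1.309, 2.837, -0.024]
contact_force: [-0.1, 0.4, -3.2]
gripper_width: 0.24
```

move_arm:
  plan:
    - [0,-0.05,0.22,0,0.02]
    - [0,-0.11,0.45,0,0.05]
    - [0,-0.17,0.7,0,0.08]
    - [0,-0.22,0.9,0,0.1]
    - [0,-0.22,0.9,0,0.1]

```text
clock: 12.27
ee_pos: [0.5254, -0.192, 0.1732]
eef_rot: [0.835, 3.011, -0.016]
contact_force: [0.2, 1.8, -2.3]
gripper_width: 0.24
```

move_arm:
  plan:
    - [0,-0.05,0.22,0,0.02]
    - [0,-0.11,0.45,0,0.05]
    - [0,-0.17,0.65,0,0.08]
    - [0,-0.2,0.8,0,0.098]
    - [0,-0.2,0.8,0,0.098]
    - [0,-0.2,0.8,0,0.098]
    - [0,-0.2,0.8,0,0.098]

```text
clock: 12.85
ee_pos: [0.5013, -0.0967, 0.1727]
eef_rot: [0.366, 3.102, -0.012]
contact_force: [-0.2, -1.0, -2.2]
gripper_width: 0.238
```

```bash
python3 -c "
from h import *
st()"
```

```text
t 12.85 tcp [501.3 -96.7 172.7] jaw 76.53 tilt [ 0.95 -0.56] F [-0.2 -1.  -2.2] T [ 0.03  0.05 -0.01] w 0.238 q [ 0.24  0.69 -0.21  1.81  0.24  0.65  1.22]
```

move_arm:
  plan:
    - [0,0.002,0.012,-0.2,-0.001]
    - [0,0.002,0.012,-0.4,-0.001]
    - [0,0.002,0.012,-0.54,-0.001]
    - [0,0.002,0.012,-0.54,-0.001]
    - [0,0.002,0.012,-0.54,-0.001]
    - [0,0.002,0.012,-0.54,-0.001]

```text
clock: 13.35
ee_pos: [0.5019, -0.0958, 0.1087]
eef_rot: [0.373, 3.101, -0.012]
contact_force: [0.1, -0.2, -2.1]
gripper_width: 0.239
```

```bash
python3 - <<'E'
from h import *
st();w=grab_frame("wrist");f=grab_frame("scene")
a=cv2.resize(f["pixels"][120:235,180:300,::-1],None,fx=4,fy=4,interpolation=cv2.INTER_CUBIC)
b=cv2.resize(w["pixels"][:,:,::-1],(320,240))
o=np.zeros((460,800,3),np.uint8);o[:,:480]=a;o[:240,480:]=b;cv2.imwrite("pics/ins.png",o)
print("slot ends, fitting bar ends projected:")
th=np.radians(-13.7);e=np.array([np.cos(th),np.sin(th),0])
for c in((.5011,-.0949,.05),): print([proj(f,np.array(c)+s*.022*e).round(1) for s in(-1,1)])
E
```

```text
t 13.35 tcp [501.9 -95.8 108.7] jaw 76.29 tilt [ 0.99 -0.57] F [ 0.1 -0.2 -2.1] T [-0.02  0.02 -0.06] w 0.239 q [ 0.21  0.8  -0.17  1.87  0.28  0.47  1.18]
slot ends, fitting bar ends projected:
[array([239.5, 176.6]), array([230.3, 186.8])]
```

View pics/ins.png

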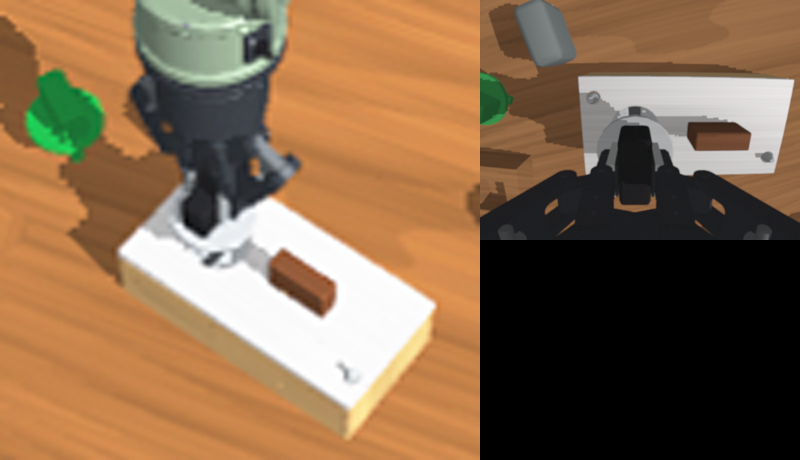

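Scene crop: the flange and crossbar sit right over the window, plate flat with pin A visible at (348,370). I lower towards the slot and watch the force.

move_arm:
  plan:
    - [0,-0.005,0.006,-0.05,0]
    - [0,-0.005,0.006,-0.1,0]
    - [0,-0.005,0.006,-0.13,0]
    - [0,-0.005,0.006,-0.15,0]
    - [0,-0.005,0.006,-0.165,0]
    - [0,-0.005,0.006,-0.165,0]
    - [0,-0.005,0.006,-0.165,0]

```text
clock: 14.03
ee_pos: [0.5014, -0.0949, 0.0896]
eef_rot: [0.372, 3.1, -0.013]
contact_force: [-5.1, 1.6, 17.0]
gripper_width: 0.238
```

```bash
python3 -c "
from h import *
st()"
```

```text
t 14.03 tcp [501.4 -94.9  89.6] jaw 76.32 tilt [ 1.05 -0.59] F [-5.1  1.6 17. ] T [ 0.26  0.9  -0.04] w 0.238 q [ 0.2   0.83 -0.15  1.89  0.29  0.42  1.17]
```

At TCP z 89.6 the bar touches the steel. The moment (T_y positive) says its −x end is landing outside the slot, so I back up, shift about 2 mm along +jig x and retry.

move_arm:
  plan:
    - [0,0,0,0.025,0]
    - [0,0.016,-0.004,0.025,0]
    - [0,0.016,-0.004,0.025,0]
    - [0,0.016,-0.004,0.01,0]
    - [0,0.016,-0.004,0,0]
    - [0,0.016,-0.004,-0.01,0]
    - [0,0.016,-0.004,-0.01,0]
    - [0,0.016,-0.004,-0.01,0]

```text
clock: 14.7
ee_pos: [0.5033, -0.0954, 0.0897]
eef_rot: [0.372, 3.099, -0.013]
contact_force: [-12.8, 2.8, 40.9]
gripper_width: 0.242
```

```bash
python3 -c "
from h import *
st()"
```

```text
t 14.7 tcp [503.3 -95.4  89.7] jaw 76.32 tilt [ 1.1  -0.62] F [-12.8   2.8  40.9] T [ 0.4   2.12 -0.01] w 0.242 q [ 0.2   0.83 -0.15  1.88  0.29  0.43  1.17]
```

Same height again with more force, so the bar is still on the steel. I raise it and step back so the wrist camera sees the slot and the handle together.

move_arm:
  plan:
    - [0,0,0,0.1,0]
    - [0,0,0,0.3,0]
    - [0,0.2,-0.05,0.5,0]
    - [0,0.4,-0.1,0.6,0]
    - [0,0.58,-0.14,0.6,0]
    - [0,0.58,-0.14,0.6,0]
    - [0,0.58,-0.14,0.6,0]
    - [0,0.58,-0.14,0.6,0]

```text
clock: 15.37
ee_pos: [0.5723, -0.1121, 0.1611]
eef_rot: [0.372, 3.1, -0.013]
contact_force: [-0.5, -0.1, -3.0]
gripper_width: 0.238
```

```bash
python3 - <<'E'
from h import *
import pickle
st();w=grab_frame("wrist");t=grab_frame("top");pickle.dump((w,t),open("look.pkl","wb"))
a=cv2.resize(w["pixels"][20:330,150:400,::-1],None,fx=1.9,fy=1.9,interpolation=cv2.INTER_CUBIC)
b=cv2.resize(t["pixels"][155:230,222:322,::-1],None,fx=3,fy=3,interpolation=cv2.INTER_CUBIC)
o=np.zeros((589,775,3),np.uint8);o[:a.shape[0],:475]=a;o[:225,475:]=b;cv2.imwrite("pics/look.png",o)
V=w["pixels"].max(2)
blobs(w,V<75,.05,"dark",(180,30,330,200),amin=60)
print(proj(w,(.5016,-.0954,.05)))
E
```

```text
t 15.37 tcp [ 572.3 -112.1  161.1] jaw 76.33 tilt [ 1.04 -0.61] F [-0.5 -0.1 -3. ] T [ 0.04  0.03 -0.01] w 0.238 q [ 0.25  0.8  -0.22  1.56  0.24  0.78  1.26]
dark [324.8  88.8] c [516.5 -38.8] size [ 6.6 17.5] ang 75.9
dark [246.8  87.3] c [501.9 -95. ] size [11.4 40.5] ang 76.2
[245.92239537  87.13587655]
```

View pics/look.png

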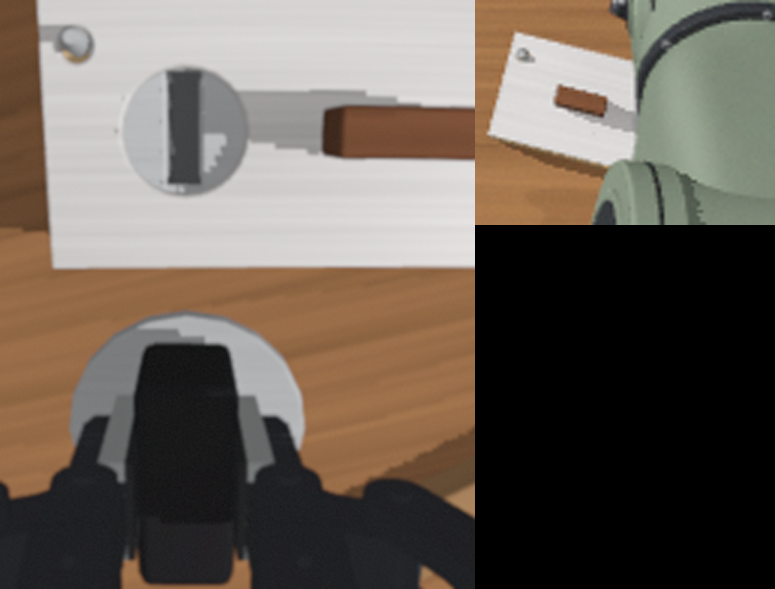

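Wrist view: the slot's dark centre is at (501.9,−95.0), yaw −13.8°, with the left wall giving perhaps −0.8 mm more in y. That agrees with the earlier estimates, so I check where the fitting sits relative to the TCP from the handle end (186,345) and the flange edge (187,313) in the crop.

```bash
python3 - <<'E'
from h import *
import pickle
w,t=pickle.load(open("look.pkl","rb"))
tcp=get_obs()["ee_pos"]*1e3;th=np.radians(-13.7);R=np.array([[np.cos(th),-np.sin(th)],[np.sin(th),np.cos(th)]])
cr=lambda x,y:(x/1.9+150,y/1.9+20)
def rel(n,x,y,dz): p=onz(w,*cr(x,y),(tcp[2]+dz)/1e3)*1e3;print(n,(R.T@(p-tcp)[:2]).round(2))
for dz in(24.2,26.2,28.2): 
    for n,x in(("topL",143),("topR",229)): rel(n+str(dz),x,346,dz)
for dz in(-7.8,-5.8,-3.8):
    rel("fl top"+str(dz),187,314,dz);rel("fl L",72,405,dz);rel("fl R",303,405,dz)
for n,x,y in(("slot L top",167,70),("slot R bot",201,184)): p=onz(w,*cr(x,y),.05)*1e3;print(n,p.round(1))
# window circle on plate top
for n,x,y in(("L",120,130),("R",248,130),("T",184,66),("B",184,196)): print("win",n,(R.T@((onz(w,*cr(x,y),.058)*1e3)[:2]-np.array([501.6,-95.4]))).round(1))
print("slot rel",[(R.T@((onz(w,*cr(x,y),.05)*1e3)[:2]-np.array([501.6,-95.4]))).round(1) for x,y in((166,127),(202,127),(184,70),(184,185))])
print(w["pixels"][60:64,228:262].max(2)); print(w["pixels"][86,225:265].max(2)); print(w["pixels"][52:124,247].max(2))
E
```

```text
topL24.2 [-29.9   -7.12]
topR24.2 [-29.91   9.97]
topL26.2 [-30.61  -6.97]
topR26.2 [-30.61   9.83]
topL28.2 [-31.31  -6.81]
topR28.2 [-31.31   9.69]
fl top-7.8 [-27.13   1.53]
fl L [ -2.26 -28.65]
fl R [-2.31 31.88]
fl top-5.8 [-27.72   1.54]
fl L [ -3.18 -28.24]
fl R [-3.24 31.48]
fl top-3.8 [-28.31   1.54]
fl L [ -4.1  -27.83]
fl R [-4.16 31.08]
slot L top [479.3 -95.9  50. ]
slot R bot [524.6 -93.4  50. ]
win L [  0.9 -23.5]
win R [ 0.9 25. ]
win T [-22.2   0.8]
win B [25.8  0.7]
slot rel [array([-0.2, -6.4]), array([-0.2,  7.7]), array([-21.5,   0.7]), array([22.2,  0.6])]
[[198 189 183 183 185 187 191 197 193 159 115  96  80  69  69  70  70  70
   70  69  69  69  69  69  70  69  72  88 113 130 136 135 133 133]
 [189 185 186 188 190 190 193 198 194 166 124 101  89  73  69  70  70  71
   71  69  68  68  70  70  69  69  77  97 120 134 138 137 136 136]
 [185 188 190 191 191 191 194 199 198 176 134 103  89  78  71  70  70  70
   71  69  68  69  70  69  68  70  82 106 127 139 139 137 137 137]
 [189 191 191 192 191 191 194 200 200 180 135  96  81  75  71  70  70  70
   70  70  68  69  69  68  70  72  87 111 130 140 140 138 138 138]]Traceback (most recent call last):
  File "<stdin>", line 15, in <module>
    return umr_maximum(a, axis, None, out, keepdims, initial, where)
numpy.exceptions.AxisError: axis 2 is out of bounds for array of dimension 2
```

```bash
python3 - <<'E'
from h import *
import pickle
from scipy.optimize import least_squares
w,t=pickle.load(open("look.pkl","rb"))
tcp=get_obs()["ee_pos"]*1e3;th=np.radians(-13.7);R=np.array([[np.cos(th),-np.sin(th)],[np.sin(th),np.cos(th)]])
S,V=cv2.split(cv2.cvtColor(w["pixels"],cv2.COLOR_RGB2HSV))[1:]
m=((S<60)&(V>85)).astype(np.uint8);m[:180]=0;m[240:]=0;m[:,:180]=0;m[:,315:]=0
n,l,stt,_=cv2.connectedComponentsWithStats(m);
pts=[]
for u in range(190,306,3):           # topmost flange pixel in each column
    r=np.where(m[:,u])[0]
    if len(r): pts.append((u,r[0]-.5))
pts=np.array(pts,float);print(pts[::5].astype(int).tolist())
for dz in(-5.8,-11.8):
    P=np.array([R.T@((onz(w,u,v,(tcp[2]+dz)/1e3)*1e3-tcp)[:2]) for u,v in pts])
    for fix in(31,None):
        g=least_squares(lambda q:np.hypot(P[:,0]-q[0],P[:,1]-q[1])-(fix or q[2]),[0,0,31],loss="soft_l1");print(dz,fix,g.x.round(2),"res",np.abs(g.fun).mean().round(2))
for x in(143,186,229):
    p=onz(w,x/1.9+150,346/1.9+20,(tcp[2]-5.8)/1e3)*1e3;print("handle base",(R.T@(p-tcp)[:2]).round(2))
E
```

```text
[[190, 222], [205, 200], [220, 190], [235, 185], [250, 183], [265, 185], [280, 192], [295, 203]]
-5.8 31 [ 2.67  1.46 31.  ] res 0.21
-5.8 None [ 1.51  1.41 30.  ] res 0.13
-11.8 31 [ 4.21  1.38 31.  ] res 0.14
-11.8 None [ 4.47  1.39 31.23] res 0.13
handle base [-19.38  -9.47]
handle base [-19.39   1.28]
handle base [-19.39  12.02]
```

The flange fit (radius 31.2, against 31 given) puts the fitting at (+4.4,+1.4) in jig axes from the TCP, and the handle base agrees at +5.6 in x. In that same frame the slot is at (+0.35,+0.65) from (501.6,−95.4). So the bar sat about 4 mm too far along +x, and the TCP goal becomes (497.3,−95.1).

move_arm:
  plan:
    - [0,-0.2,0.05,0,0]
    - [0,-0.4,0.1,0,0]
    - [0,-0.625,0.142,0,0]
    - [0,-0.625,0.142,-0.1,0]
    - [0,-0.625,0.142,-0.3,0]
    - [0,-0.625,0.142,-0.5,0]
    - [0,-0.625,0.142,-0.5,0]
    - [0,-0.625,0.142,-0.5,0]
    - [0,-0.625,0.142,-0.5,0]

```text
clock: 16.22
ee_pos: [0.4976, -0.095, 0.1025]
eef_rot: [0.371, 3.099, -0.013]
contact_force: [0.3, -0.3, -1.9]
gripper_width: 0.24
```

```bash
python3 -c "
from h import *
st()"
```

```text
t 16.22 tcp [497.6 -95.  102.5] jaw 76.33 tilt [ 1.1  -0.62] F [ 0.3 -0.3 -1.9] T [ 0.02  0.03 -0.  ] w 0.24 q [ 0.21  0.81 -0.16  1.89  0.29  0.44  1.17]
```

Down to TCP 86 (bar about 5 mm into the slot).

move_arm:
  plan:
    - [0,-0.002,0,-0.05,0]
    - [0,-0.002,0,-0.08,0]
    - [0,-0.002,0,-0.1,0]
    - [0,-0.002,0,-0.115,0]
    - [0,-0.002,0,-0.125,0]
    - [0,-0.002,0,-0.125,0]

```text
clock: 16.72
ee_pos: [0.4973, -0.095, 0.0873]
eef_rot: [0.371, 3.099, -0.013]
contact_force: [-0.3, -0.6, -1.8]
gripper_width: 0.237
```

```bash
python3 -c "
from h import *
st()"
```

```text
t 16.72 tcp [497.3 -95.   87.3] jaw 76.34 tilt [ 1.09 -0.62] F [-0.3 -0.6 -1.8] T [ 0.05  0.03 -0.  ] w 0.237 q [ 0.2   0.83 -0.15  1.9   0.3   0.41  1.16]
```

It passed the earlier contact height freely, so the bar is in the slot. I push on to just short of home.

move_arm:
  plan:
    - [0,0,0,-0.03,0]
    - [0,0,0,-0.05,0]
    - [0,0,0,-0.065,0]
    - [0,0,0,-0.08,0]
    - [0,0,0,-0.09,0]
    - [0,0,0,-0.1,0]
    - [0,0,0,-0.11,0]
    - [0,0,0,-0.115,0]
    - [0,0,0,-0.115,0]
  squeeze: 115

```text
clock: 17.47
ee_pos: [0.4973, -0.095, 0.0736]
eef_rot: [0.371, 3.099, -0.013]
contact_force: [-1.1, 0.0, 6.3]
gripper_width: 0.234
```

```bash
python3 -c "
from h import *
st()"
```

```text
t 17.47 tcp [497.3 -95.   73.6] jaw 76.33 tilt [ 1.1  -0.63] F [-1.1  0.   6.3] T [ 0.13  0.41 -0.03] w 0.234 q [ 0.19  0.86 -0.13  1.91  0.31  0.37  1.15]
```

move_arm:
  plan:
    - [0,0,0,-0.01,0]
    - [0,0,0,-0.02,0]
    - [0,0,0,-0.026,0]
    - [0,0,0,-0.026,0]
    - [0,0,0,-0.026,0]

```text
clock: 17.88
ee_pos: [0.4973, -0.0949, 0.0707]
eef_rot: [0.371, 3.099, -0.013]
contact_force: [-3.1, 0.7, 8.4]
gripper_width: 0.236
```

```bash
python3 -c "
from h import *
st()"
```

```text
t 17.88 tcp [497.3 -94.9  70.7] jaw 76.34 tilt [ 1.11 -0.63] F [-3.1  0.7  8.4] T [ 0.15  0.55 -0.02] w 0.236 q [ 0.19  0.86 -0.13  1.91  0.31  0.36  1.15]
```

move_arm:
  plan:
    - [0,0,0,-0.005,0]
    - [0,0,0,-0.01,0]
    - [0,0,0,-0.01,0]
    - [0,0,0,-0.01,0]

```text
clock: 18.22
ee_pos: [0.4973, -0.095, 0.0698]
eef_rot: [0.371, 3.099, -0.014]
contact_force: [-2.2, 0.5, 9.9]
gripper_width: 0.237
```

move_arm:
  plan:
    - [0,0,0,-0.005,0]
    - [0,0,0,-0.01,0]
    - [0,0,0,-0.01,0]
    - [0,0,0,-0.01,0]

```text
clock: 18.55
ee_pos: [0.4974, -0.095, 0.0697]
eef_rot: [0.371, 3.098, -0.014]
contact_force: [-7.7, 1.3, 33.3]
gripper_width: 0.233
```

Home: the force jumps to 33 N at TCP z 69.7. The fitting's axis is about 4.4 mm from the TCP, so I turn clockwise along an arc about that axis with a light push.

move_arm:
  plan:
    - [0,0.001,0.003,-0.006,-0.028]
    - [0,0.002,0.006,-0.006,-0.056]
    - [0,0.0035,0.009,-0.006,-0.083]
    - [0,0.005,0.0115,-0.006,-0.111]
    - [0,0.007,0.014,-0.006,-0.139]
    - [0,0.009,0.0165,-0.006,-0.167]
    - [0,0.0115,0.0185,-0.006,-0.194]
    - [0,0.014,0.0205,-0.006,-0.222]
    - [0,0.0165,0.0225,-0.006,-0.25]
    - [0,0.0165,0.0225,-0.006,-0.25]
    - [0,0.0165,0.0225,-0.006,-0.25]
  squeeze: 120

```text
clock: 19.47
ee_pos: [0.4995, -0.0928, 0.0698]
eef_rot: [1.532, 2.722, -0.027]
contact_force: [-3.9, -2.8, 21.5]
gripper_width: 0.235
```

```bash
python3 -c "
from h import *
st()"
```

```text
t 19.47 tcp [499.5 -92.8  69.8] jaw 31.27 tilt [ 0.4  -1.35] F [-3.9 -2.8 21.5] T [-0.5   1.09 -0.16] w 0.235 q [ 0.08  0.87  0.04  1.9  -0.03  0.36  0.69]
```

move_arm:
  plan:
    - [0,0.002,0.003,-0.005,-0.028]
    - [0,0.005,0.006,-0.005,-0.056]
    - [0,0.0075,0.008,-0.005,-0.083]
    - [0,0.011,0.009,-0.005,-0.111]
    - [0,0.014,0.0095,-0.005,-0.139]
    - [0,0.0175,0.01,-0.005,-0.167]
    - [0,0.021,0.01,-0.005,-0.194]
    - [0,0.0245,0.009,-0.005,-0.222]
    - [0,0.027,0.0085,-0.005,-0.245]
    - [0,0.028,0.008,-0.005,-0.261]
    - [0,0.028,0.008,-0.005,-0.261]
    - [0,0.028,0.008,-0.005,-0.261]

```text
clock: 20.47
ee_pos: [0.5021, -0.0922, 0.0699]
eef_rot: [2.498, 1.89, -0.037]
contact_force: [-9.0, -2.1, 23.8]
gripper_width: 0.234
```

```bash
python3 - <<'E'
from h import *
st();w=grab_frame("wrist");f=grab_frame("scene");import pickle;pickle.dump((w,f),open("end.pkl","wb"))
a=cv2.resize(f["pixels"][120:235,180:300,::-1],None,fx=4,fy=4,interpolation=cv2.INTER_CUBIC)
b=cv2.resize(w["pixels"][60:300,150:390,::-1],(320,320))
o=np.zeros((460,800,3),np.uint8);o[:,:480]=a;o[:320,480:]=b;cv2.imwrite("pics/end.png",o)
E
```

```text
t 20.47 tcp [502.1 -92.2  69.9] jaw -15.76 tilt [-0.77 -1.23] F [-9.  -2.1 23.8] T [-0.26  2.2  -0.04] w 0.234 q [-0.02  0.89  0.23  1.87 -0.38  0.43  0.2 ]
```

View pics/end.png

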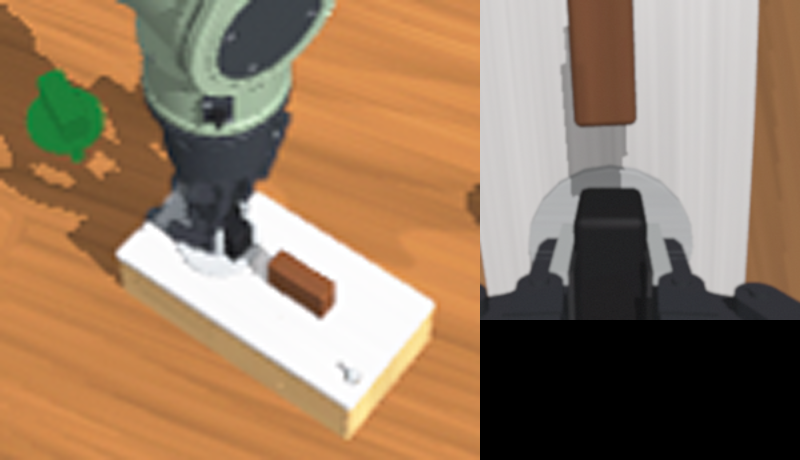

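The final view shows the flange down on the plate with the handle in line with the rib, about 2° past square. The plate lies flat and the jaws still grip. It has turned 92° at TCP z 69.9, held with about 24 N down, so I hand in.

```bash
python3 -c "
from h import *
st();print(hand_in());st()"
```

```text
t 20.57 tcp [502.1 -92.3  69.8] jaw -15.75 tilt [-0.77 -1.23] F [-8.1 -0.7 22.7] T [-0.25  2.24  0.03] w 0.235 q [-0.02  0.89  0.23  1.87 -0.38  0.43  0.2 ]
the job is handed in; nothing more can be done
None
the job is handed in; nothing more can be done
```

I threaded the plate on both pins by its rib, window over the socket, and pressed it flush. I then took the black-handled fitting from its stand, pushed it home and turned it 92° clockwise. The job was handed in at about 20.6 s, still gripping and pushing with about 23 N; `hand_in` gives no verdict.

**Last checks that agreed:**
- The push force followed the spring rate, then jumped when the flange met the plate at TCP z 69.7 mm (69.8 mm expected). The TCP read 69.8 mm at hand-in.
- The jaws ended about 2° past square to the slot. I estimate the fitting's centre about 1 mm from the socket, which is an estimate rather than a direct measurement.
- The last picture shows the flange down on the plate and the plate flat.

**Failed or disagreed:**
- **First insertion:** two tries landed the bar on the steel, at up to about 41 N. The fitting sat about 4 mm off-centre along its handle in the grip. I found this in a wrist picture and corrected it before the third try went in.
- **Plate press:** the press onto the jig reached about 40 N.
- **Rotor angle:** there was no direct reading. I infer it from the 92° (1.61 rad) tool turn less up to 0.1 rad of play. The moment about the vertical axis was too small and unclear to confirm it.

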